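Send a painted panel down the lamp slide and pull the start knob

ROBOT

A 6-joint arm with a two-finger parallel gripper is mounted at the origin on the work surface. World frame = base frame: x ahead of the robot, y to its left, z up, the work surface at z = 0. Lengths are in m, angles in rad, forces in N, time in s.
With the tool pointing down it reaches from about 0.275 to 1 m from the base axis. Payload 8.4 kg.
Tool frame: the origin (TCP) lies on the centre line of the jaws, within the pads' length; the fingertips stand 17 mm ahead of it and the grasp point (between the pads) lies 2 mm behind it (bot.tcp_to_tips is the y of the fingertips in the tool frame, in m); y points along the fingers, z is the direction in which the jaws open and shut, and the axes are right-handed (so a half turn about y gives the same grasp; the last joint's range is limited). The gripper opens to 85 mm and grips with 20 to 120 N. Pads are 22 mm wide; open, the fingers measure 114 mm over their backs; the gripper's body (76 mm by 85 mm) begins 54 mm behind the grasp point. The pads swing forward as they close: fully open they stand 13 mm farther back than shut.
Start: joints at [1.148, 0.353, 1.633, -0, 1.155, -0.002], TCP at [0.255, 0.57, 0.248] pointing down, gripper open.
Joint ranges: [-2.63, 2.63], [-0.92, 2.1], [0.06, 2.66], [-1.3, 4.44], [0, 2.69], [-3.02, 3.02]. Speed limits (rad/s): [2.22, 2.22, 2.79, 3.14, 3.14, 3.14].

INTERFACE

Orientations are given as a unit quaternion [x, y, z, w].
In Python, from workcell import bot, hand, kinematics, get_obs, vision, hand_in gives the robot as it stands. The module is installed in compiled form; this text tells all that it offers. Calls block until the motion is done:
- bot.reach(position, orientation): joint-space move of the TCP to a pose.
- bot.servo_line(position, ori=None, velocity=0.15): straight line of the TCP; ori=None keeps the orientation; velocity is the mean speed in m/s.
- bot.goto_joints(angles): joint-space move.
- hand.move_gripper(opening, strength=None): finger opening in m; strength is the grip in N (None keeps the last); returns when the fingers have stopped.
- bot.dwell(seconds).
- kinematics.solve_ik(position, orientation): joint angles nearest the present ones, or None.
- get_obs(): the state.
- vision.read_camera(name): name is "side" or "top"; returns a dict with "frame" (384x512x3 uint8, red, green, blue), "intrinsics" (3x3 intrinsics, pixels), "view" (4x4, takes a point from world to camera coordinates). Camera axes: x right, y down, z forward; pixel columns grow to the right and rows downward; lengths in m; the calibration is good to about 2 mm. A picture is of the moment at which its call begins. There is no depth.
A pose or a line that the arm cannot do raises bot.IKError and nothing moves.
- hand_in(): hands the job in, once; it reports no verdict.
The state is a dict: "time_s": time; "joint_pos": joint angles; "joint_vel": joint speeds; "joint_efforts": joint torques, N m; "position": TCP position; "orientation": TCP orientation; "wrist_force": force on the tool from outside, world axes, zero at the start; "ft_torque": the same for the moment, N m; "gripper_width": finger opening in m.
Only numpy, scipy, OpenCV 4.12 (cv2) and the standard library are available. Lean on these libraries where they do the work, as an engineer would, in place of code of your own. Each camera call takes 0.05 s, during which the arm holds its last target.

TASK

Set the small deep-edged painted panel down gently, flat and lengthwise, on the upper part of the drying unit's sloping slide, and let go so that it slides under the lamp tubes to rest against the stop. Then pull the start knob straight out until you feel its end stop, keep it there for about half a second, and ease it all the way back home before you let go, so that it does not snap back. The unit only stands on rubber feet: do not drag it, and leave the jar and the tape measure where they are.

Things in the scene. Friction and masses are not known exactly. Their poses are not given: they have to be found in the camera images.
- deck: Flat sloping deck (260 mm up the slope, 300 wide) of a desk-like lamp drying unit, about 3.6 kg, loose on rubber feet: a pull over about 20 N drags it. Origin: middle of the deck's lower edge, on its surface. x runs up the slope, rising away from the robot at 35 degrees; y left along the edge; z straight out of the deck, leaning to the robot. Slide on the left half, start knob on the right.
- housing_edge (a point): Middle of the lower front edge of the box-shaped lamp housing, 120 mm wide, that overhangs the knob from behind; axes as the unit, upright, x away from the robot. It is 123 mm above the resting knob head centre and 12 mm farther back, so the knob cannot be reached from straight above, only with the hand tilted, along the knob's axis. Its top is 286 mm above the table.
- slide_load (a point): Middle of the slide's upper, open part, on the slide surface, 190 mm up the slope from the deck's lower edge; axes as the deck. The slide is a straight channel along x, 58 mm wide between side rails 6 mm high and wide, so smooth that the panel slides down by itself when let go. Above the rails there is 60 mm free to both sides here.
- slide_stop (a point): Foot of the slide, mid-channel on its surface, at the uphill face of the 20 mm high stop bar; axes as the deck. Two lamp tubes, 16 mm thick, cross the channel 10 and 60 mm uphill of here, undersides 48 mm above the slide, between side cheeks 66 mm high that end 73 mm uphill of here. The panel passes beneath the tubes, a hand does not.
- panel_center (a point): Centre of the loose painted panel, a wooden block 70 mm (x) by 50 mm (y) by 30 mm (z) of about 70 g with a dotted white painted face on top; at the start it lies flat on the table, face up, so the centre is 15 mm up. Its 50 mm width fits between the slide's rails; the 70 mm length goes along the slope.
- knob_head (a point): Centre of the start knob's head, a plain cylinder 26 mm across and 20 mm high on a 12 mm stem, its axis along the deck's z (axes as the deck's). At rest the head centre is 24 mm and the head's underside 14 mm out from the deck. The point moves with the knob.
- start_knob (a joint): How far the knob is pulled out along the deck's z, m: 0 home. A spring pulls it home with 3 N, rising to about 10 N at the firm end stop; the lamp starts only when the knob is drawn to that stop, which is found by feel, somewhere 10 to 25 mm out. Let go, it snaps home by itself.
- jar_mid (a point): Bystander: closed jar 54 mm across, 70 mm tall; the point is half-way up.
- tape_mid (a point): Bystander: tape measure 70 by 36 by 60 mm tall, standing; the point is half-way up.
Mind the look-alikes: they are no part of the job. Of the things shaped like the part that bears panel_center, the wooden one is meant.

How it is judged:
By the outcome, as a careful person would: the job done as asked, in the order asked, and still so for the second after the job is handed in, with the robot touching nothing.
It also fails if it takes over 66 s, if anything falls off the work surface, if the arm or the gripper's body presses on something with over 40 N, if the wrist force passes 120 N, or if a joint passes its speed limit or range.

## Working session

There is one attempt and no reset: what is moved stays moved. The work goes in short steps, each a Python script; the robot and the scene stay as the last script left them, time stands still between calls to the robot, and variables do not carry over. Pictures are saved under pics/ and viewed, and the job is handed in when it is done.

```bash
mkdir -p pics; cat > h.py <<'E'
import numpy as np, cv2
from workcell import bot, hand, kinematics, get_obs, vision, hand_in
def snap(name, tag):
    d=vision.read_camera(name); im=cv2.cvtColor(d["frame"],cv2.COLOR_RGB2BGR)
    cv2.imwrite(f"pics/{tag}.png",im); np.savez(f"pics/{tag}.npz",K=d["intrinsics"],V=d["view"]); return im
def crop(tag,x0,y0,x1,y1,s):
    im=cv2.imread(f"pics/{tag}.png")[y0:y1,x0:x1]
    cv2.imwrite(f"pics/{tag}_c{x0}_{y0}.png",cv2.resize(im,None,fx=s,fy=s,interpolation=cv2.INTER_CUBIC))
def cal(tag):
    d=np.load(f"pics/{tag}.npz"); return d["K"],d["V"]
def proj(tag,P):
    K,V=cal(tag); P=np.atleast_2d(P); c=(V[:3,:3]@P.T).T+V[:3,3]; q=(K@c.T).T; return q[:,:2]/q[:,2:]
def ray(tag,uv):
    K,V=cal(tag); R=V[:3,:3]; o=-R.T@V[:3,3]; d=R.T@np.linalg.solve(K,[uv[0],uv[1],1.]); return o,d/np.linalg.norm(d)
def atz(tag,uv,z):
    o,d=ray(tag,uv); return o+d*(z-o[2])/d[2]
E
python3 - <<'E'
from h import *
snap("top","t0");snap("side","s0")
for n in("t0","s0"):
    K,V=cal(n);print(K,-V[:3,:3].T@V[:3,3],V[:3,:3])
o=get_obs();print(o, bot.tcp_to_tips)
E
```

```text
[[442.67632256   0.         246.92684921]
 [  0.         442.67632256 196.04730317]
 [  0.           0.           1.        ]] [ 0.25934654 -0.09751274  1.48742192] [[ 1.66706354e-02 -9.99856869e-01  2.88644945e-03]
 [-9.79306370e-01 -1.69102065e-02 -2.01675675e-01]
 [ 2.01695620e-01  5.35343322e-04 -9.79448105e-01]]
[[432.17748903   0.         251.99869485]
 [  0.         432.17748903 184.60397415]
 [  0.           0.           1.        ]] [ 0.39161238 -0.94284236  0.7601064 ] [[ 0.98732176 -0.15849256 -0.00870865]
 [-0.09857222 -0.56919953 -0.8162692 ]
 [ 0.12441564  0.80677878 -0.57760605]]
{'time_s': 0.1, 'joint_pos': array([ 1.14759535e+00,  3.53603975e-01,  1.63405573e+00, -1.50126348e-05,
        1.15521580e+00, -2.36797338e-03]), 'joint_vel': array([ 0.00175373,  0.00021492, -0.00362919, -0.00049932,  0.00073487,
        0.0005978 ]), 'joint_efforts': array([ 5.84648387e-04, -6.06353617e+01, -3.42820466e+01,  1.21270464e-04,
        4.03236379e-03, -3.55302757e-05]), 'position': array([0.2551429 , 0.57010039, 0.24762281]), 'orientation': array([ 0.6919555 , -0.14778035,  0.14759827, -0.69106679]), 'wrist_force': array([-0.50033533,  1.00143579,  0.24237129]), 'ft_torque': array([0.02037799, 0.01190355, 0.04222572]), 'gripper_width': 0.08513803655740183} 0.017
```

View pics/t0.png

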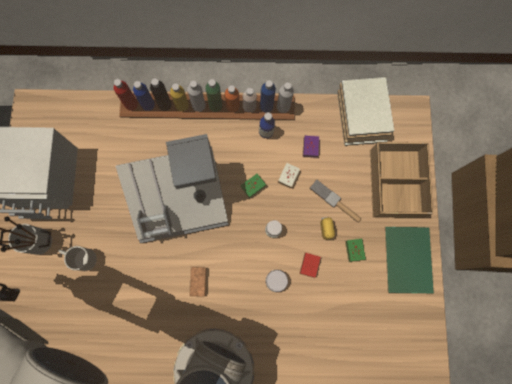

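View pics/s0.png

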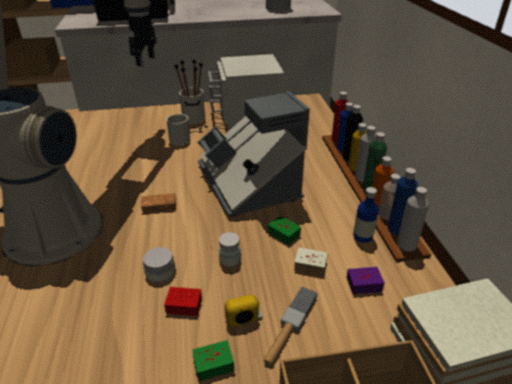

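```bash
python3 - <<'E'
from h import *
crop("t0",100,120,240,250,5.5);crop("t0",240,120,380,300,4);crop("s0",190,80,320,225,5)
crop("s0",260,200,400,310,5)
E
```

```text
(no output)
```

View pics/t0_c100_120.png

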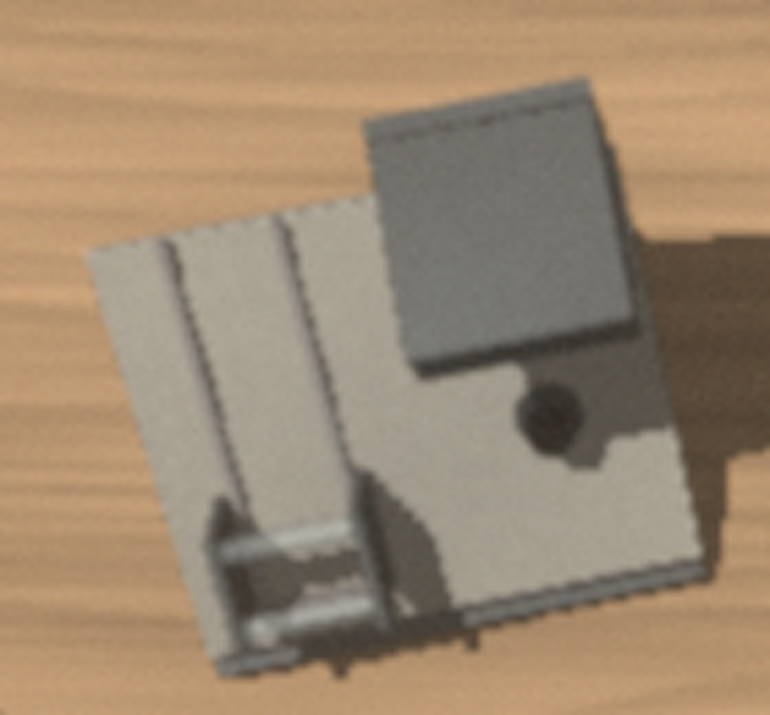

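View pics/t0_c240_120.png

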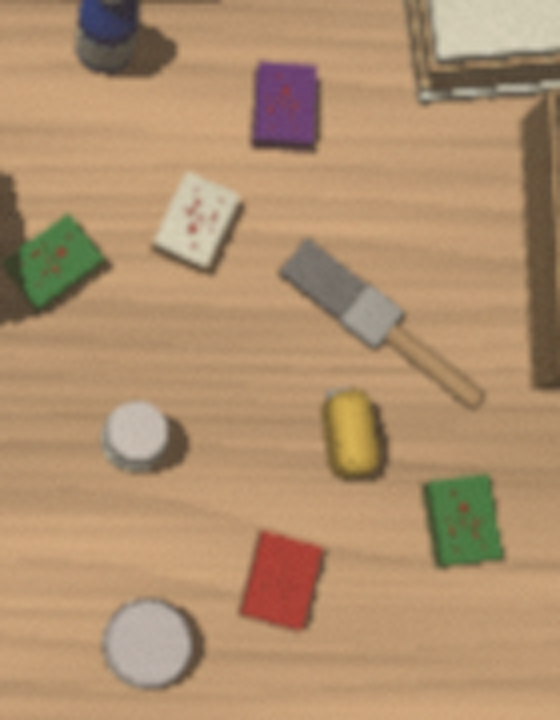

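View pics/s0_c190_80.png

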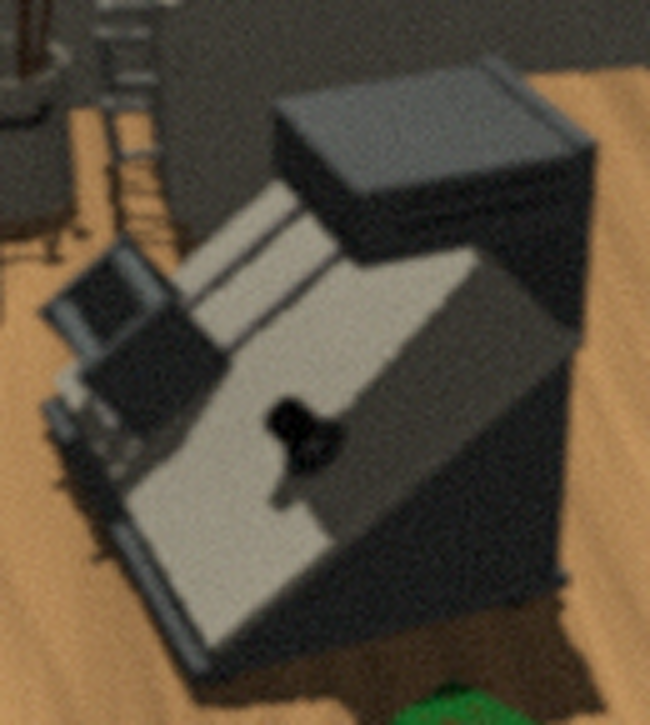

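View pics/s0_c260_200.png

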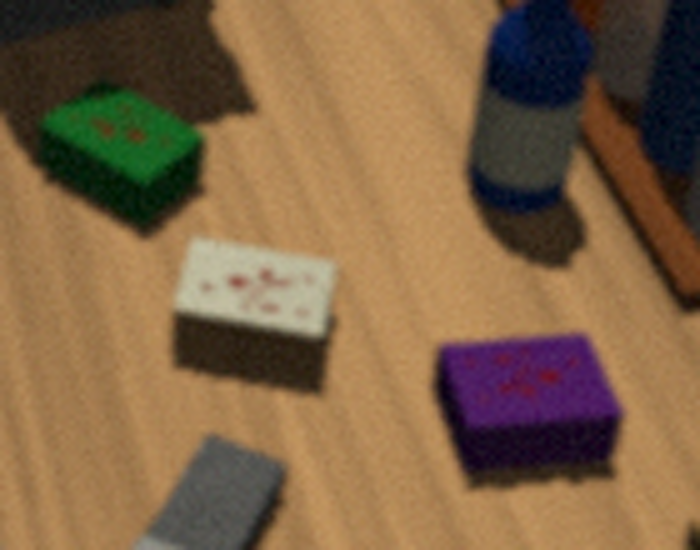

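```bash
python3 - <<'E'
from h import *
def ce(tag,x0,y0,x1,y1,s,g):
    im=cv2.imread(f"pics/{tag}.png")[y0:y1,x0:x1].astype(float)/255
    im=np.clip(im**g,0,1)*255
    return cv2.resize(im.astype(np.uint8),None,fx=s,fy=s,interpolation=cv2.INTER_CUBIC)
a=ce("s0",230,145,275,185,11,.45); b=ce("t0",180,175,225,215,6,.45)
cv2.imwrite("pics/k_s.png",a);cv2.imwrite("pics/k_t.png",b)
E
```

```text
(no output)
```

View pics/k_s.png

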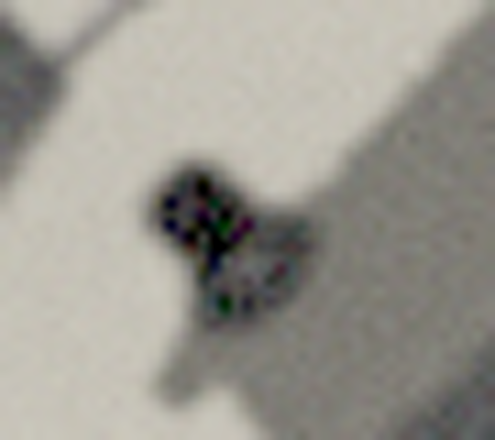

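View pics/k_t.png

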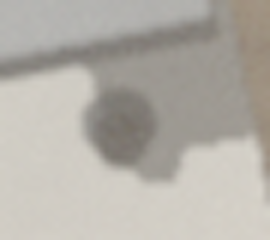

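```bash
cat > fit.py <<'E'
from h import *
from scipy.optimize import least_squares
A=np.deg2rad(35)
def frame(p):
    x,y,z,yaw=p[:4]; c,s=np.cos(yaw),np.sin(yaw)
    Rz=np.array([[c,-s,0],[s,c,0],[0,0,1]])
    Rd=Rz@np.array([[np.cos(A),0,-np.sin(A)],[0,1,0],[np.sin(A),0,np.cos(A)]])
    return np.array([x,y,z]),Rz,Rd
def pts(p):
    o,Rz,Rd=frame(p); kx,ky,sy=p[4:7]; D=lambda a,b,c: o+Rd@np.array([a,b,c])
    k=D(kx,ky,.024); e=k+Rz@np.array([.012,0,.123])
    e_t=lambda s:np.array([*(e+Rz@np.array([0,s*.06,0]))[:2],.286])
    e_b=lambda s:e+Rz@np.array([0,s*.06,0])
    return dict(ul=D(.26,.15,0),ur=D(.26,-.15,0),ll=D(0,.15,0),lr=D(0,-.15,0),k=k,htl=e_t(1),htr=e_t(-1),hbl=e_b(1),hbr=e_b(-1),
      rlu=D(.26,sy+.032,.006),rru=D(.26,sy-.032,.006))
T=lambda a,b:(a/5.5+100,b/5.5+120)
S=lambda a,b:(a/5+190,b/5+80)
obs=[("t0","ul",T(90,252)),("t0","ll",T(213,655)),("t0","lr",T(702,562)),("t0","k",(200.3,195.8)),("t0","rlu",T(165,240)),("t0","rru",T(280,218)),
("t0","htl",T(412,357)),("t0","htr",T(634,320)),("t0","hbr",T(635,332)),("t0","hbl",T(420,376)),
("s0","lr",S(212,647)),("s0","ur",S(578,345)),("s0","k",(248.5,164.3)),("s0","htr",S(364,192)),("s0","htl",S(276,104)),("s0","hbr",S(364,264))]
obs=[(a,b,np.array(c)-.5+.5/5) for a,b,c in obs]
def res(p):
    P=pts(p); return np.concatenate([proj(a,P[b])[0]-c for a,b,c in obs])
if __name__=="__main__":
    r=least_squares(res,[.35,.1,.05,.25,.13,-.07,.08],loss="soft_l1")
    np.set_printoptions(precision=4,suppress=True)
    print(r.x,np.rad2deg(r.x[3])); print(0.5*r.cost)
    for (a,b,c),e in zip(obs,res(r.x).reshape(-1,2)): print(a,b,e.round(2))
    for k,v in pts(r.x).items(): print(k,v)
    np.save("unit.npy",r.x)
    for tag,x0,y0,x1,y1,s in(("t0",100,120,240,250,5.5),("s0",190,80,320,225,5)):
        im=cv2.resize(cv2.imread(f"pics/{tag}.png")[y0:y1,x0:x1],None,fx=s,fy=s,interpolation=cv2.INTER_CUBIC)
        o,Rz,Rd=frame(r.x); kx,ky,sy=r.x[4:7]
        for pl in([(0,.15,0),(.26,.15,0),(.26,-.15,0),(0,-.15,0),(0,.15,0)],[(0,sy+.029,0),(.26,sy+.029,0)],[(0,sy-.029,0),(.26,sy-.029,0)],
          [(kx+.013*np.cos(t),ky+.013*np.sin(t),.034) for t in np.linspace(0,6.28,20)],[(kx+.013*np.cos(t),ky+.013*np.sin(t),.014) for t in np.linspace(0,6.28,20)],[(.19-.035,sy-.025,.0),(.19-.035,sy+.025,.0),(.19+.035,sy+.025,.0),(.19+.035,sy-.025,.0)]):
            q=proj(tag,np.array([o+Rd@np.array(v) for v in pl])); q=(q+.5-[x0,y0])*s
            cv2.polylines(im,[q.astype(np.int32)],False,(0,0,255),1)
        cv2.imwrite(f"pics/ov_{tag}.png",im)
    # panel
    c4=np.array([(189,173),(243,203),(208,266),(153,243)])/4+[240,120]-.4
    C=np.array([atz("t0",u,.03) for u in c4]);print(C,C.mean(0),np.linalg.norm(np.roll(C,-1,0)-C,axis=1))
    c4=np.array([(195,237),(337,262),(323,333),(175,306)])/5+[260,200]-.4
    C=np.array([atz("s0",u,.03) for u in c4]);print(C,C.mean(0),np.linalg.norm(np.roll(C,-1,0)-C,axis=1))
E
python3 fit.py
```

```text
[ 0.4408  0.1114  0.0349  0.2154  0.1158 -0.0819  0.0756] 12.341832795867862
4.109445354986534
t0 ul [ 0.11 -0.22]
t0 ll [-0.2   0.19]
t0 lr [ 0.66 -0.74]
t0 k [0.84 0.87]
t0 rlu [ 0.03 -0.05]
t0 rru [-0.04 -0.03]
t0 htl [-1.63 -0.15]
t0 htr [ 0.38 -1.65]
t0 hbr [ 1.17 -0.25]
t0 hbl [-0.74 -0.28]
s0 lr [-1.33  0.64]
s0 ur [-0.18 -2.32]
s0 k [ 1.16 -0.06]
s0 htr [-0.46 -0.21]
s0 htl [-0.28 -1.57]
s0 hbr [-0.54  0.71]
ul [0.6168 0.3035 0.184 ]
ur [0.6809 0.0104 0.184 ]
ll [0.4088 0.258  0.0349]
lr [ 0.4729 -0.0351  0.0349]
k [0.5375 0.0487 0.121 ]
htl [0.5364 0.1099 0.286 ]
htr [ 0.5621 -0.0073  0.286 ]
hbl [0.5364 0.1099 0.244 ]
hbr [ 0.5621 -0.0073  0.244 ]
rlu [0.6225 0.2613 0.189 ]
rru [0.6362 0.1988 0.189 ]
[[ 0.6776 -0.2311  0.03  ]
 [ 0.6519 -0.277   0.03  ]
 [ 0.5964 -0.247   0.03  ]
 [ 0.6155 -0.2005  0.03  ]] [ 0.6353 -0.2389  0.03  ] [0.0526 0.0631 0.0503 0.0691]
[[ 0.6187 -0.2011  0.03  ]
 [ 0.6814 -0.2292  0.03  ]
 [ 0.6612 -0.2728  0.03  ]
 [ 0.5982 -0.2447  0.03  ]] [ 0.6399 -0.2369  0.03  ] [0.0687 0.0481 0.0691 0.0482]
```

View pics/ov_t0.png

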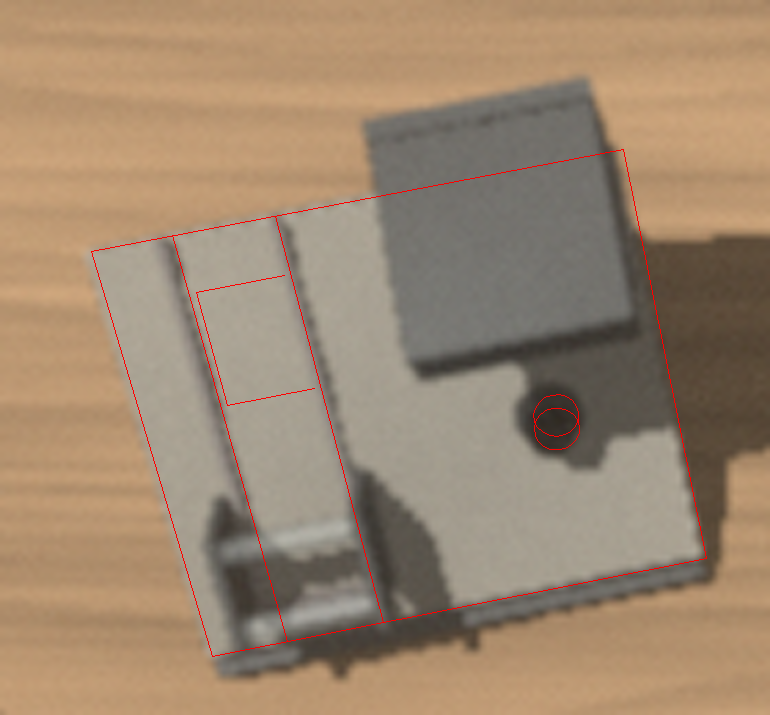

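View pics/ov_s0.png

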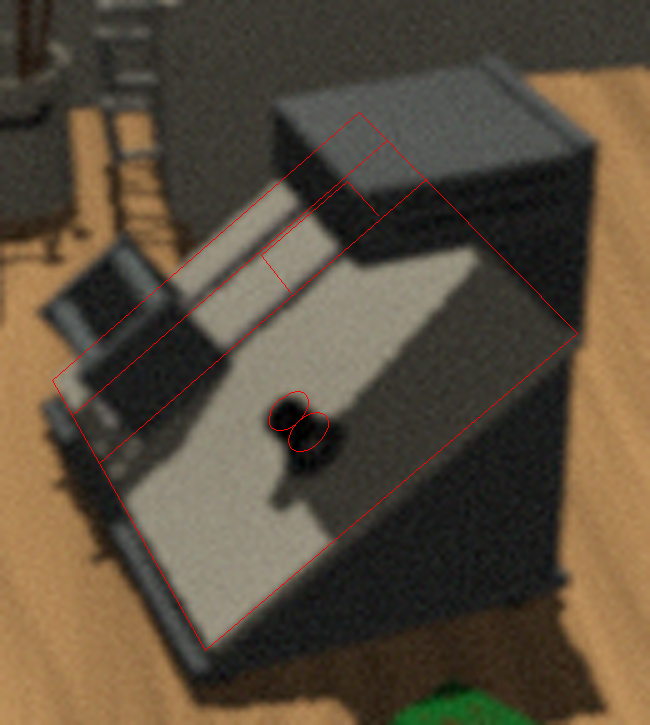

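```bash
cat > fit2.py <<'E'
import fit; from fit import *
obs2=[o for o in fit.obs if o[1] not in("rlu","rru") and not(o[0]=="t0" and o[1]=="k") and not(o[0]=="s0" and o[1]=="ur")]
f=lambda c:np.array(c)-.4
# line obs: (tag, y-offset from sy, z, p1, p2 px on line)
lines=[("t0",.029,.003,f(T(181,262)),f(T(238,485))),("t0",-.035,.003,f(T(288,228)),f(T(350,465))),
("s0",.029,.003,f(S(195,299)),f(S(305,214))),("s0",-.035,.003,f(S(230,352)),f(S(345,264)))]
def res2(p):
    P=pts(p[:7]); o,Rz,Rd=frame(p)
    off={"t0":p[7:9],"s0":p[9:11]}
    r=[proj(a,P[b])[0]+off[a]-c for a,b,c in obs2]
    kc=proj("t0",o+Rd@np.array([p[4],p[5],.002]))[0]+off["t0"]; r.append(kc-f((200.2,195.8)))
    r=np.concatenate(r)
    L=[]
    for a,dy,z,p1,p2 in lines:
        q=proj(a,np.array([o+Rd@np.array([x,p[6]+dy,z]) for x in(.1,.25)]))+off[a]
        d=q[1]-q[0]; n=np.array([-d[1],d[0]])/np.linalg.norm(d)
        L+=[(p1-q[0])@n,(p2-q[0])@n]
    return np.concatenate([r,L,np.array(p[7:11])/.8])
if __name__=="__main__":
    np.set_printoptions(precision=4,suppress=True)
    r=least_squares(res2,list(np.load("unit.npy"))+[0]*4,loss="soft_l1")
    print(r.x,np.rad2deg(r.x[3]),r.cost); e=res2(r.x)
    n=2*len(obs2)
    for (a,b,c),v in zip(obs2,e[:n].reshape(-1,2)): print(a,b,v.round(2))
    print(e[n:].round(2)); np.save("unit2.npy",r.x)
    for k,v in pts(r.x[:7]).items(): print(k,v)
E
python3 fit2.py
```

```text
[ 0.4422  0.1111  0.0376  0.2123  0.1139 -0.0814  0.0753 -0.2292  0.6619
  0.4033  0.3046] 12.162083234594965 7.5832394618226155
t0 ul [-0.04 -0.42]
t0 ll [-0.53  0.21]
t0 lr [ 0.52 -0.47]
t0 htl [-1.72  0.59]
t0 htr [ 0.32 -0.78]
t0 hbr [1.07 0.48]
t0 hbl [-0.91  0.34]
s0 lr [-0.6   0.21]
s0 k [ 1.43 -0.16]
s0 htr [-0.26  0.21]
s0 htl [ 0.06 -1.19]
s0 hbr [-0.33  0.56]
[ 0.66 -1.11  0.47 -0.52 -0.2  -0.13 -0.9   0.71 -0.19  1.54 -0.29  0.83
  0.5   0.38]
ul [0.6188 0.3026 0.1867]
ur [0.682  0.0094 0.1867]
ll [0.4106 0.2578 0.0376]
lr [ 0.4738 -0.0355  0.0376]
k [0.5371 0.0483 0.1226]
htl [0.5362 0.1095 0.286 ]
htr [ 0.5615 -0.0078  0.286 ]
hbl [0.5362 0.1095 0.2456]
hbr [ 0.5615 -0.0078  0.2456]
rlu [0.6244 0.2602 0.1916]
rru [0.6379 0.1976 0.1916]
```

```bash
cat >> h.py <<'E'
from scipy.spatial.transform import Rotation as R_
def q_of(ap,jaw):
    y=np.array(ap,float);y/=np.linalg.norm(y); z=np.array(jaw,float); z-=y*(z@y); z/=np.linalg.norm(z)
    return R_.from_matrix(np.c_[np.cross(y,z),y,z]).as_quat()
from fit import frame
def U(): 
    p=np.load("unit2.npy")[:7]; q=np.load("unit.npy")[:7]; return (p+q)/2
def W(): return get_obs()["wrist_force"]
E
python3 - <<'E'
from h import *
np.set_printoptions(precision=3,suppress=True)
p=U(); o,Rz,Rd=frame(p); print(p)
ap=-Rd[:,2]
yaw=np.arctan2(-.0306,.062)+np.pi/2
yv=np.arctan2(-.0295+.0,.0635); print(np.rad2deg(yv))
for s in(1,-1):
    print("pick",s,kinematics.solve_ik([.638,-.238,.02],q_of([0,0,-1],s*np.array([np.cos(yaw),np.sin(yaw),0]))))
    print("pick hi",s,kinematics.solve_ik([.638,-.238,.2],q_of([0,0,-1],s*np.array([np.cos(yaw),np.sin(yaw),0]))))
    print("load",s,kinematics.solve_ik(o+Rd@[.19,p[6],.02],q_of(ap,s*Rd[:,1])), kinematics.solve_ik(o+Rd@[.19,p[6],.15],q_of(ap,s*Rd[:,1])))
    print("knob",s,kinematics.solve_ik(o+Rd@[p[4],p[5],.024],q_of(ap,s*Rd[:,1])),kinematics.solve_ik(o+Rd@[p[4],p[5],.12],q_of(ap,s*Rd[:,1])))
    print("knobX",s,kinematics.solve_ik(o+Rd@[p[4],p[5],.024],q_of(ap,s*Rd[:,0])))
E
```

```text
[ 0.442  0.111  0.036  0.214  0.115 -0.082  0.075]
-24.918022515819246
pick 1 [-0.359  0.696  1.638 -0.     0.807 -1.472]
pick hi 1 [-0.359  0.483  1.547 -0.     1.112 -1.472]
load 1 [ 0.426  0.261  2.176 -0.863  0.16  -0.539] [ 0.471 -0.045  2.214 -0.381  0.404 -1.006]
knob 1 [0.021 0.267 2.332 2.062 0.125 2.488] [-0.014 -0.004  2.373  0.648  0.217 -2.396]
knobX 1 [ 0.021  0.267  2.332  2.062  0.125 -2.224]
pick -1 [-0.359  0.696  1.638 -0.     0.807  1.67 ]
pick hi -1 [-0.359  0.483  1.547 -0.     1.112  1.67 ]
load -1 [ 0.426  0.261  2.176 -0.863  0.16   2.602] [ 0.471 -0.045  2.214 -0.381  0.404  2.136]
knob -1 [ 0.021  0.267  2.332  2.062  0.125 -0.653] [-0.014 -0.004  2.373  0.648  0.217  0.746]
knobX -1 [0.021 0.267 2.332 2.062 0.125 0.917]
```

```bash
python3 - <<'E'
from h import *
yaw=np.arctan2(-.0300,.0628)+np.pi/2
q=q_of([0,0,-1],[np.cos(yaw),np.sin(yaw),0])
bot.servo_line([.255,.57,.45],velocity=.2)
print(get_obs()["time_s"])
bot.reach([.638,-.238,.40],q)
print(get_obs()["time_s"])
bot.servo_line([.638,-.238,.10],velocity=.2)
snap("top","t1");snap("side","s1")
print(get_obs()["time_s"],get_obs()["position"],W())
crop("t1",250,130,330,230,6);crop("s1",260,170,370,290,5)
E
```

```text
1.2583
4.3917
6.1417 [ 0.63858174 -0.23822192  0.10110991] [ 0.02835716 -0.36160264 -0.80714581]
```

View pics/t1_c250_130.png

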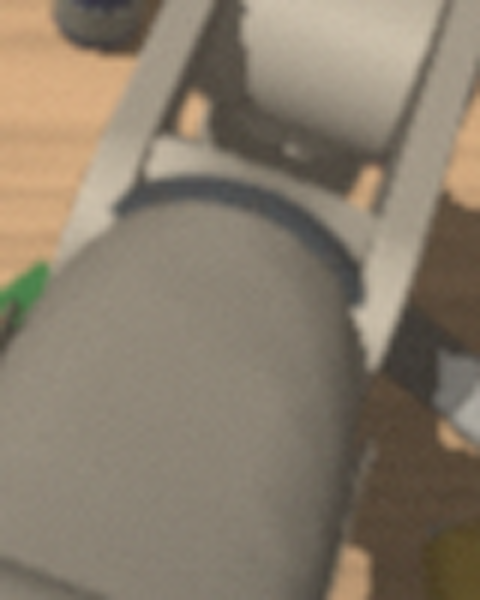

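View pics/s1_c260_170.png

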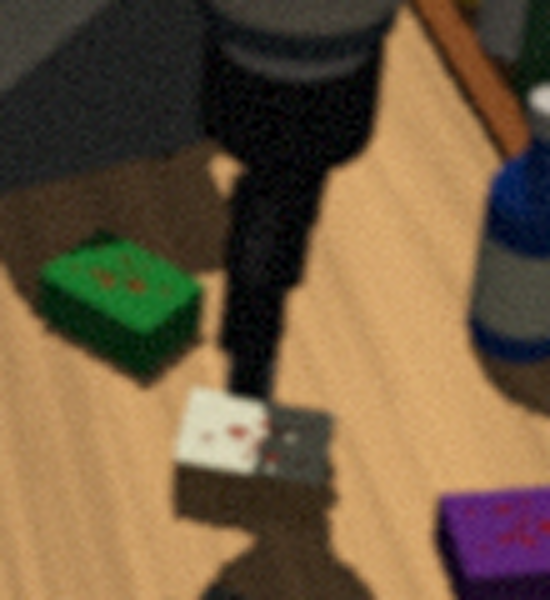

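```bash
python3 - <<'E'
from h import *
bot.servo_line([.638,-.238,.0245],velocity=.1)
print(get_obs()["position"],W())
w=hand.move_gripper(.04,25); o=get_obs();print(w,o["gripper_width"],W(),o["position"])
bot.servo_line([.638,-.238,.05],velocity=.1)
o=get_obs();print(o["gripper_width"],W(),o["time_s"])
snap("side","s2");crop("s2",260,170,370,290,5)
E
```

```text
[ 0.63845878 -0.23816957  0.02495873] [-0.46449292 -0.42863598  0.93751018]
False 0.049192234175176174 [-1.0961381   0.85507125  6.4701621 ] [ 0.63841461 -0.23816659  0.0252655 ]
0.049661350410702285 [-0.14452796 -0.21180915 -0.7762868 ] 7.8833
```

View pics/s2_c260_170.png

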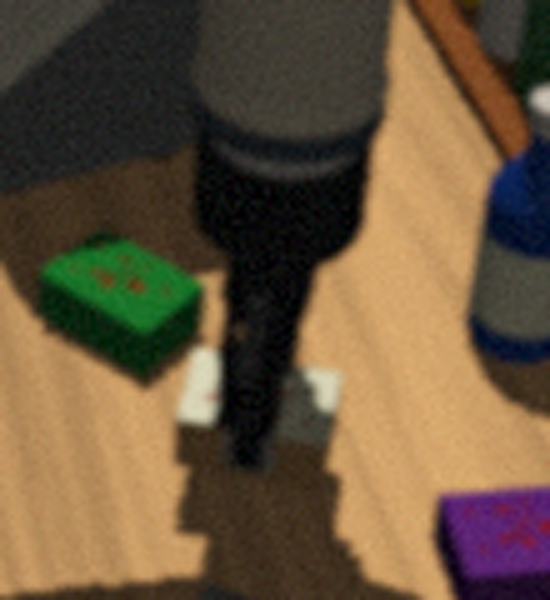

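```bash
python3 - <<'E'
from h import *
np.set_printoptions(precision=4,suppress=True)
p=U(); o,Rz,Rd=frame(p); q=q_of(-Rd[:,2],Rd[:,1])
A=o+Rd@[.19,p[6],.025+.06]; print(A)
B=o+Rd@[.19,p[6],.025+.02]
hi=A+[0,0,.2]
bot.servo_line([.638,-.238,.42],velocity=.3)
bot.reach(hi,q); print(get_obs()["time_s"],get_obs()["joint_pos"])
bot.servo_line(A,q,velocity=.15)
bot.servo_line(B,q,velocity=.06)
ob=get_obs();print(ob["time_s"],ob["position"]-B,ob["gripper_width"],W(),ob["joint_pos"])
snap("top","t3");snap("side","s3")
crop("t3",100,120,240,250,5.5);crop("s3",190,80,320,225,5)
E
```

```text
[0.53   0.2077 0.2149]
10.9917 [ 0.4456 -0.1408  1.9523 -0.1973  0.7419 -1.2328]
13.2917 [-0.      0.      0.0002] 0.049312110380048346 [ 0.0051  0.0435 -1.9013] [ 0.4337  0.2021  2.1894 -0.6992  0.1956 -0.7   ]
```

View pics/t3_c100_120.png

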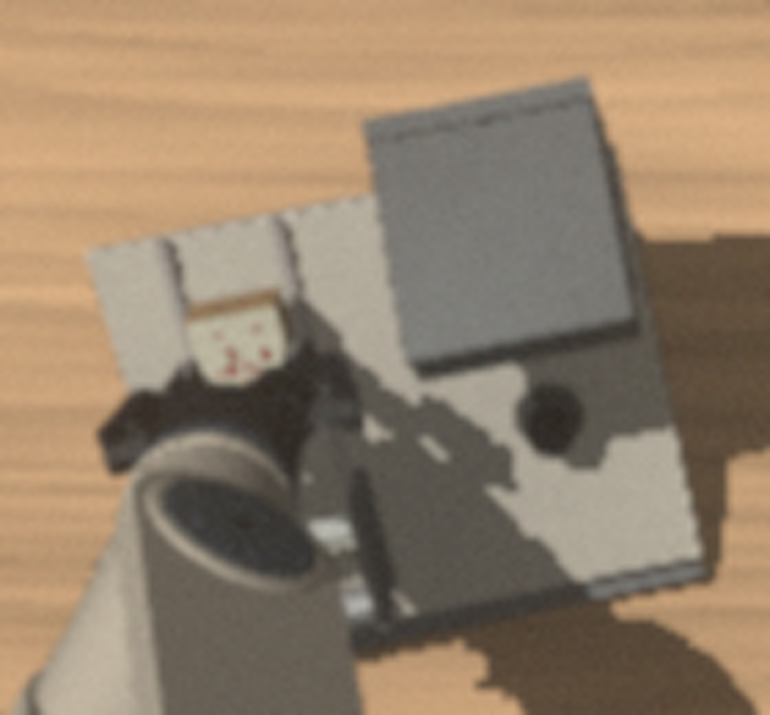

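View pics/s3_c190_80.png

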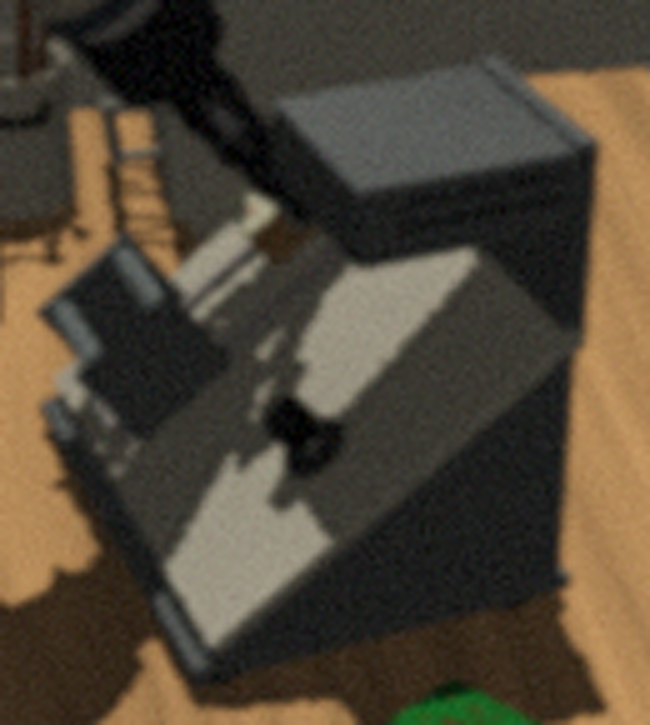

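```bash
python3 - <<'E'
from h import *
p=U(); o,Rz,Rd=frame(p); sy=p[6]
for tag,x0,y0,s in(("t3",100,120,5.5),("s3",190,80,5)):
    a=cv2.imread(f"pics/{tag}.png")[y0:y0+130,x0:x0+140]; s=6 if tag=="t3" else 5
    im=cv2.resize(a,None,fx=s,fy=s,interpolation=cv2.INTER_CUBIC)
    off=np.load("unit2.npy")[7:9] if tag=="t3" else np.load("unit2.npy")[9:11]
    for col,pl in(((0,0,255),[(0.1,sy+.029,0),(.26,sy+.029,0)]),((0,0,255),[(0.1,sy-.029,0),(.26,sy-.029,0)]),((0,0,255),[(0.1,sy-.035,0.006),(.26,sy-.035,0.006)]),
       ((255,0,0),[(.19+a*.035,sy+b*.025,.05) for a,b in((1,1),(1,-1),(-1,-1),(-1,1),(1,1))]),((255,0,0),[(.19+.035,sy+b*.025,.02) for b in(1,-1)])):
        q=(proj(tag,np.array([o+Rd@np.array(v) for v in pl]))+.5-[x0,y0])*s
        cv2.polylines(im,[q.astype(np.int32)],False,col,1)
    cv2.imwrite(f"pics/ov_{tag}.png",im[60:460,30:430] if tag=="t3" else im[0:450,200:650])
E
python3 -c "
import cv2
for t in('t3','s3'):
    im=cv2.imread(f'pics/ov_{t}.png'); cv2.imwrite(f'pics/ovb_{t}.png',cv2.resize(im,None,fx=1.3,fy=1.3))"
```

```text
(no output)
```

View pics/ovb_t3.png

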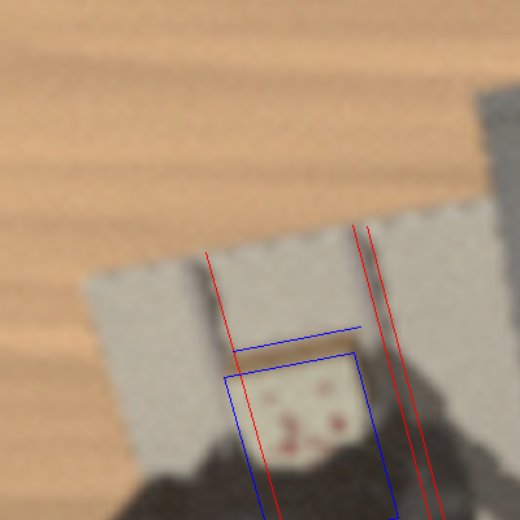

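View pics/ovb_s3.png

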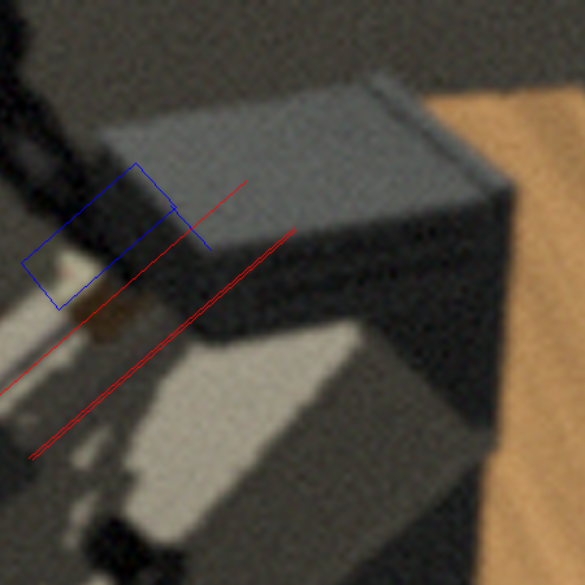

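```bash
python3 - <<'E'
from h import *
for t,x0,y0,x1,y1,s in(("t3",110,155,170,200,12),("s3",215,105,265,150,12)):
    im=cv2.imread(f"pics/{t}.png")[y0:y1,x0:x1].astype(float)/255
    im=(np.clip(im**.6,0,1)*255).astype(np.uint8)
    cv2.imwrite(f"pics/z_{t}.png",cv2.resize(im,None,fx=s,fy=s,interpolation=cv2.INTER_CUBIC))
E
```

```text
(no output)
```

View pics/z_t3.png

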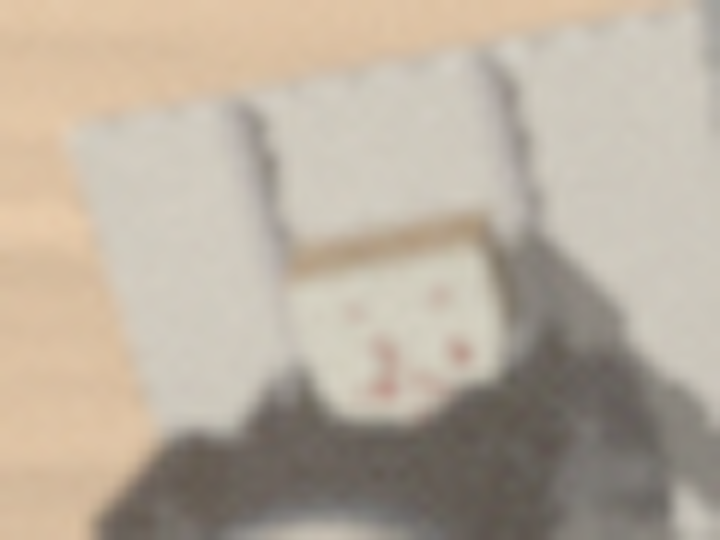

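View pics/z_s3.png

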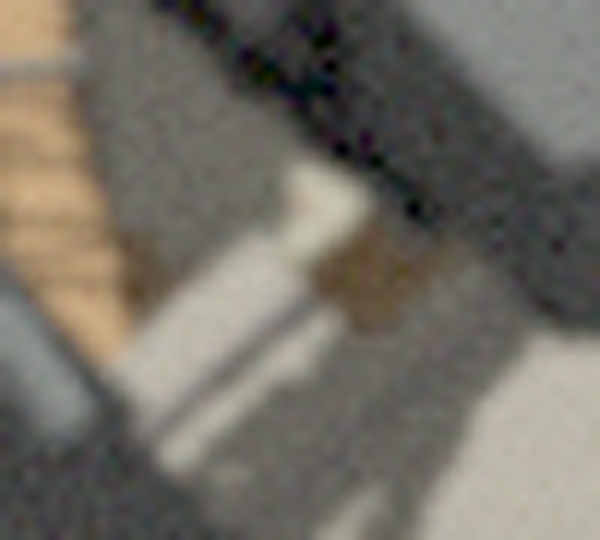

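```bash
python3 - <<'E'
from h import *
np.set_printoptions(precision=0,suppress=True)
p=U(); o,Rz,Rd=frame(p); sy=p[6]
f=lambda t,a,x0,y0:((proj(t,np.array([o+Rd@np.array(v) for v in a]))+.5-[x0,y0])*12)
print("top panel back bottom L,R; back top L,R",f("t3",[(.225,sy+.025,.02),(.225,sy-.025,.02),(.225,sy+.025,.05),(.225,sy-.025,.05)],110,155))
print("L inner z0,z6",f("t3",[(.26,sy+.029,0),(.21,sy+.029,0),(.26,sy+.029,.006),(.21,sy+.029,.006)],110,155))
print("R inner,outer z6",f("t3",[(.26,sy-.029,.006),(.21,sy-.029,.006),(.26,sy-.035,.006),(.21,sy-.035,.006)],110,155))
print("side panel front bottom -y, top -y, top +y, bottom back -y",f("s3",[(.155,sy-.025,.02),(.155,sy-.025,.05),(.155,sy+.025,.05),(.225,sy-.025,.02)],215,105))
print("L inner z0,z6",f("s3",[(.11,sy+.029,0),(.19,sy+.029,0),(.11,sy+.029,.006),(.19,sy+.029,.006)],215,105))
print("L outer z6",f("s3",[(.11,sy+.035,0.006),(.19,sy+.035,0.006)],215,105))
E
```

```text
top panel back bottom L,R; back top L,R [[300. 240.]
 [495. 203.]
 [285. 282.]
 [485. 243.]]
L inner z0,z6 [[257.  89.]
 [308. 270.]
 [254.  97.]
 [306. 279.]]
R inner,outer z6 [[481.  54.]
 [529. 236.]
 [505.  49.]
 [552. 231.]]
side panel front bottom -y, top -y, top +y, bottom back -y [[356. 348.]
 [288. 272.]
 [221. 186.]
 [571. 162.]]
L inner z0,z6 [[195. 417.]
 [428. 214.]
 [181. 403.]
 [416. 199.]]
L outer z6 [[174. 392.]
 [407. 189.]]
```

```bash
python3 - <<'E'
from h import *
np.set_printoptions(precision=2,suppress=True)
p=U(); o,Rz,Rd=frame(p); n=Rd[:,2]; sy=p[6]+.002
bot.servo_line(o+Rd@[.19,sy,.045],velocity=.04); bot.dwell(.1)
f0=W()
h=.045
while h>.018:
    h-=.0015 if h<.034 else .003
    bot.servo_line(o+Rd@[.19,sy,h],velocity=.03)
    f=Rd.T@(W()-f0); print(round(h*1e3,1),f)
    if f[2]>2.5: break
print(get_obs()["time_s"],get_obs()["gripper_width"])
snap("top","t4");snap("side","s4")
for t,x0,y0,x1,y1,s in(("t4",110,155,170,200,12),("s4",215,105,265,150,12)):
    im=cv2.imread(f"pics/{t}.png")[y0:y1,x0:x1].astype(float)/255
    im=(np.clip(im**.6,0,1)*255).astype(np.uint8)
    cv2.imwrite(f"pics/z_{t}.png",cv2.resize(im,None,fx=s,fy=s,interpolation=cv2.INTER_CUBIC))
np.save("load.npy",[sy,h])
E
```

```text
42.0 [ 0.4  -0.51 -0.42]
39.0 [ 0.33 -0.87 -0.13]
36.0 [-0.12 -1.19  0.21]
33.0 [ 0.59 -0.58 -0.15]
31.5 [ 0.39 -0.58  0.46]
30.0 [-0.21 -0.04 -1.15]
28.5 [ 0.13 -0.76  0.08]
27.0 [ 0.41 -0.71 -0.73]
25.5 [ 0.33 -0.17  0.09]
24.0 [-0.67 -1.53  6.45]
16.2417 0.049275221573466026
```

View pics/z_t4.png

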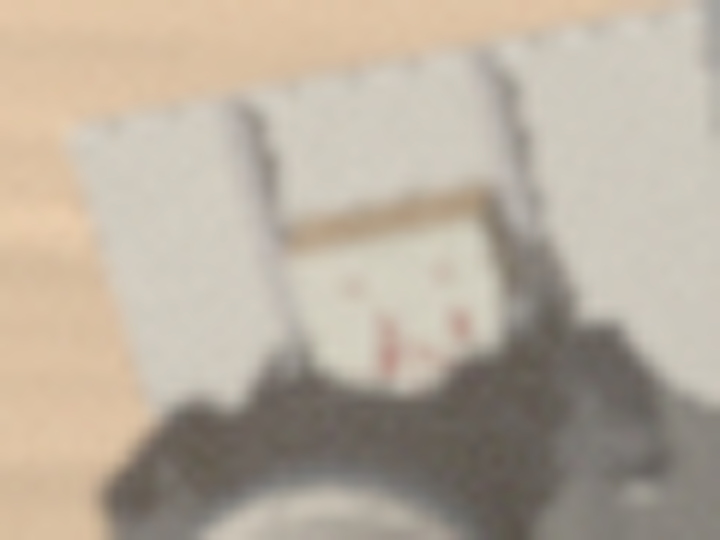

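View pics/z_s4.png

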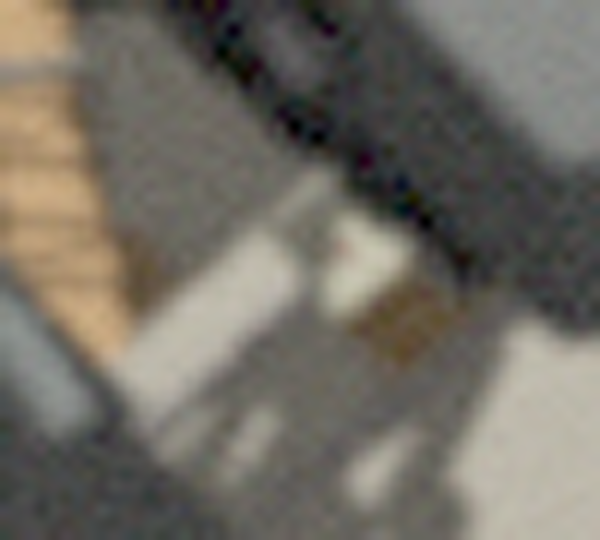

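```bash
python3 - <<'E'
from h import *
np.set_printoptions(precision=2,suppress=True)
p=U(); o,Rz,Rd=frame(p); sy,h=np.load("load.npy")
bot.servo_line(o+Rd@[.19,sy,.0244],velocity=.02); print(Rd.T@W())
hand.move_gripper(.066,25); print(Rd.T@W(),get_obs()["time_s"])
bot.dwell(.4)
snap("top","t5");snap("side","s5")
crop("t5",100,120,240,250,5.5);crop("s5",190,80,320,225,5)
E
```

```text
[-0.63  0.84 -0.8 ]
[-0.6  -0.18  0.46] 16.9
```

View pics/t5_c100_120.png

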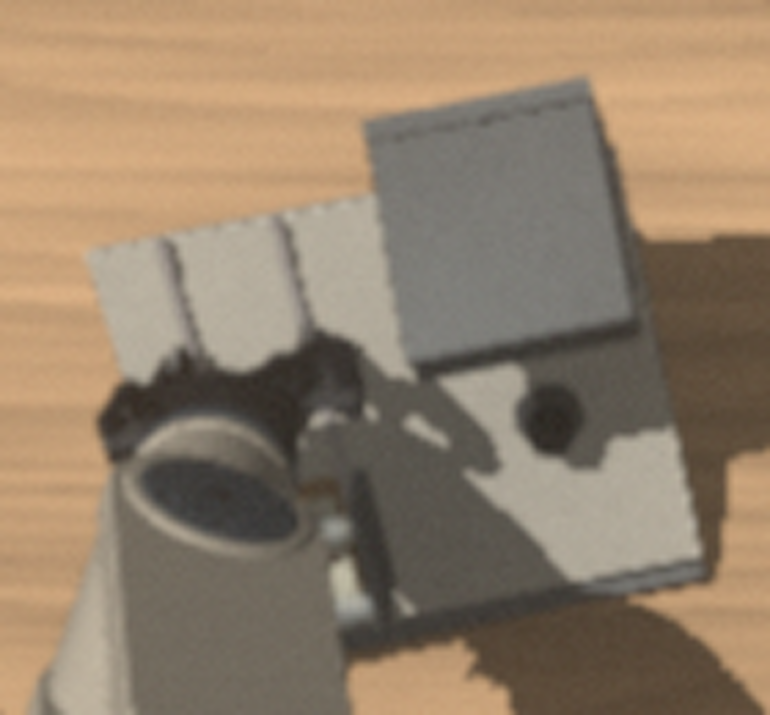

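View pics/s5_c190_80.png

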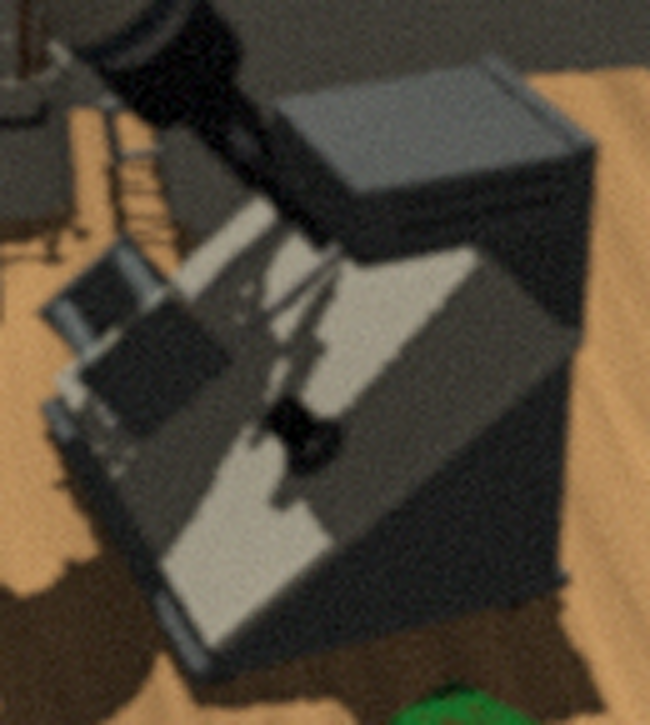

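```bash
python3 - <<'E'
from h import *
np.set_printoptions(precision=2,suppress=True)
p=U(); o,Rz,Rd=frame(p); sy,h=np.load("load.npy")
bot.servo_line(o+Rd@[.19,sy,.09],velocity=.1)
ob=get_obs(); print(ob["time_s"],ob["joint_pos"])
for y in np.linspace(sy,p[5],7):
    q=q_of(-Rd[:,2],Rd[:,1]); print("lat",y,kinematics.solve_ik(o+Rd@[p[4],y,.16],q))
for tilt in(0,-8,8):
  Rt=Rd@R_.from_euler("y",tilt,degrees=True).as_matrix()
  for s in (1,-1):
    print(tilt,s)
    for h in(.16,.12,.09,.07,.05,.04,.03): print(kinematics.solve_ik(o+Rd@[p[4],p[5],h],q_of(-Rt[:,2],s*Rd[:,1])))
snap("top","t6");snap("side","s6")
crop("t6",100,120,240,250,5.5);crop("s6",190,80,320,225,5)
E
```

```text
18.2083 [ 0.45  0.1   2.21 -0.52  0.28 -0.87]
lat 0.07745102373074994 [ 0.54 -0.1   2.36 -0.57  0.35 -0.76]
lat 0.05092890557290511 [ 0.45 -0.12  2.37 -0.44  0.32 -0.96]
lat 0.02440678741506027 [ 0.35 -0.13  2.38 -0.28  0.29 -1.19]
lat -0.0021153307427845686 [ 0.26 -0.13  2.39 -0.09  0.28 -1.45]
lat -0.0286374489006294 [ 0.16 -0.13  2.39  0.12  0.28 -1.73]
lat -0.055159567058474246 [ 0.06 -0.13  2.38  0.3   0.3  -1.99]
lat -0.08168168521631908 [-0.03 -0.12  2.37  0.46  0.32 -2.22]
0 1
[-0.03 -0.12  2.37  0.46  0.32 -2.22]
[-0.01 -0.    2.37  0.65  0.22 -2.4 ]
[-0.    0.08  2.37  0.92  0.15 -2.67]
[ 0.01  0.14  2.36  1.22  0.13 -2.96]
[0.01 0.2  2.35 1.6  0.12 2.95]
[0.02 0.22 2.34 1.79 0.12 2.76]
[0.02 0.25 2.34 1.97 0.12 2.58]
0 -1
[-0.03 -0.12  2.37  0.46  0.32  0.93]
[-0.01 -0.    2.37  0.65  0.22  0.75]
[-0.    0.08  2.37  0.92  0.15  0.47]
[0.01 0.14 2.36 1.22 0.13 0.18]
[ 0.01  0.2   2.35  1.6   0.12 -0.19]
[ 0.02  0.22  2.34  1.79  0.12 -0.38]
[ 0.02  0.25  2.34  1.97  0.12 -0.56]
-8 1
[-0.07 -0.12  2.46  1.23  0.2  -3.  ]
[-0.04  0.01  2.46  1.91  0.19  2.61]
[-0.03  0.11  2.
[... 250 characters left out ...]
0.54]
[-0.03  0.11  2.45  2.31  0.22 -0.93]
[-0.02  0.17  2.44  2.48  0.26 -1.1 ]
[-0.01  0.23  2.43  2.6   0.3  -1.22]
[-0.01  0.26  2.43  2.65  0.32 -1.26]
[-0.    0.29  2.42  2.69  0.34 -1.3 ]
8 1
[-0.   -0.09  2.28  0.21  0.49 -1.95]
[ 0.01  0.01  2.28  0.24  0.39 -1.97]
[ 0.02  0.09  2.27  0.28  0.32 -2.01]
[ 0.03  0.14  2.27  0.31  0.28 -2.04]
[ 0.03  0.19  2.26  0.35  0.24 -2.07]
[ 0.04  0.22  2.25  0.38  0.22 -2.1 ]
[ 0.04  0.24  2.25  0.41  0.2  -2.13]
8 -1
[-0.   -0.09  2.28  0.21  0.49  1.19]
[0.01 0.01 2.28 0.24 0.39 1.17]
[0.02 0.09 2.27 0.28 0.32 1.14]
[0.03 0.14 2.27 0.31 0.28 1.11]
[0.03 0.19 2.26 0.35 0.24 1.07]
[0.04 0.22 2.25 0.38 0.22 1.04]
[0.04 0.24 2.25 0.41 0.2  1.02]
```

View pics/s6_c190_80.png

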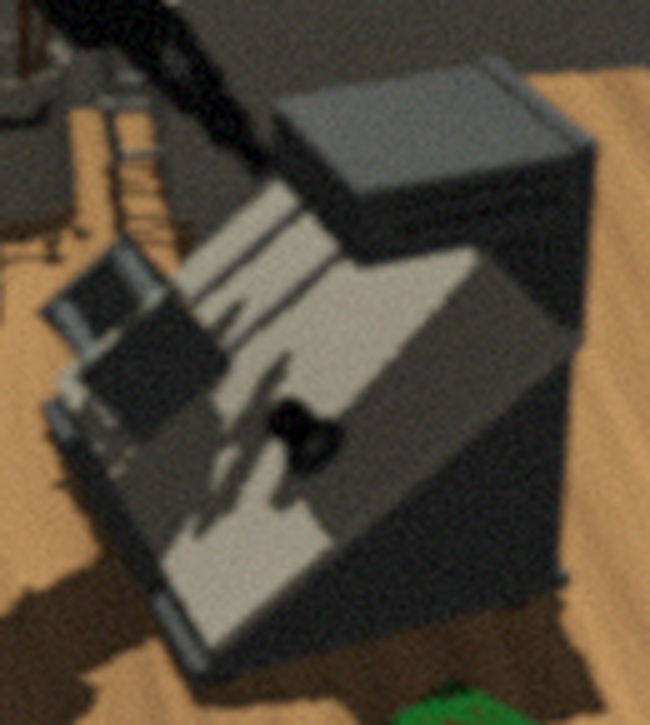

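```bash
python3 - <<'E'
from h import *
np.set_printoptions(precision=3,suppress=True)
p=U(); o,Rz,Rd=frame(p); sy,h=np.load("load.npy")
q=q_of(-Rd[:,2],-Rd[:,1])
bot.servo_line(o+Rd@[.10,sy,.19],velocity=.15)
hand.move_gripper(.055,25)
bot.reach(o+Rd@[.08,p[5],.19],q); print(get_obs()["time_s"],get_obs()["joint_pos"])
bot.servo_line(o+Rd@[p[4],p[5],.11],velocity=.08)
bot.servo_line(o+Rd@[p[4],p[5],.065],velocity=.04)
print(get_obs()["time_s"],get_obs()["joint_pos"],W(),get_obs()["gripper_width"])
snap("top","t7");snap("side","s7")
crop("t7",150,150,240,240,7);crop("s7",210,110,310,200,7)
E
```

```text
21.1083 [-0.08  -0.223  2.438  0.472  0.375  0.882]
23.625 [0.007 0.153 2.356 1.309 0.122 0.093] [ 0.285 -0.052 -0.187] 0.055219734265152254
```

View pics/t7_c150_150.png

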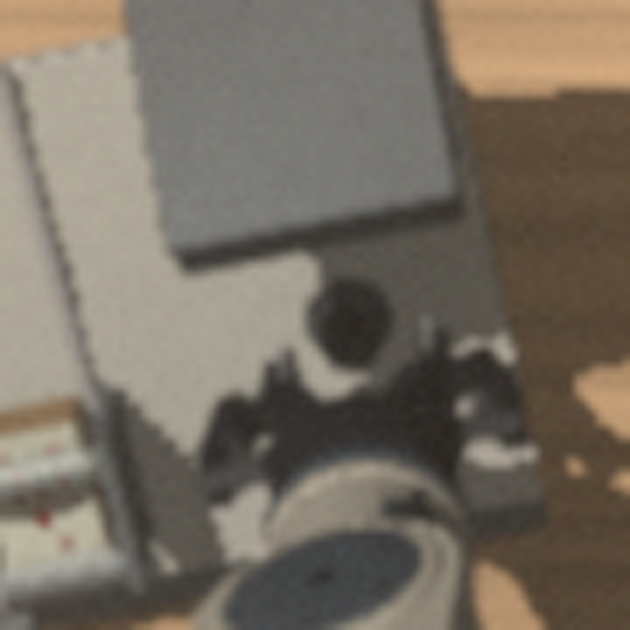

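View pics/s7_c210_110.png

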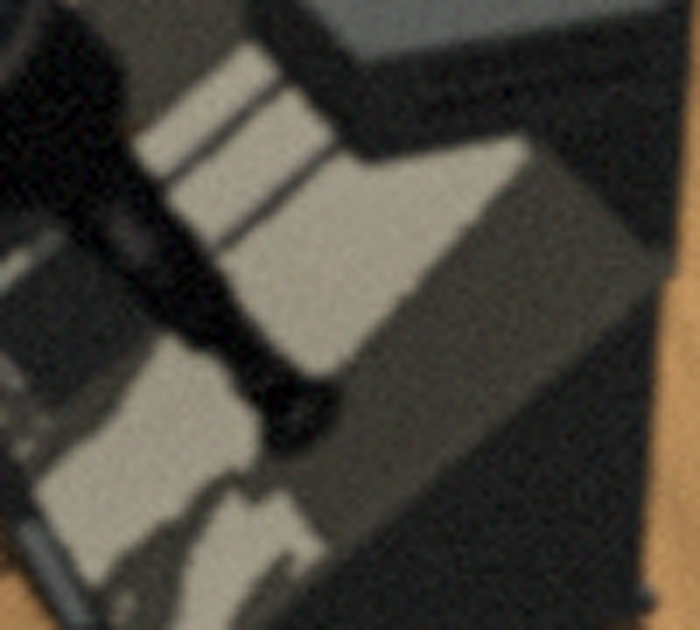

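View pics/t7.png

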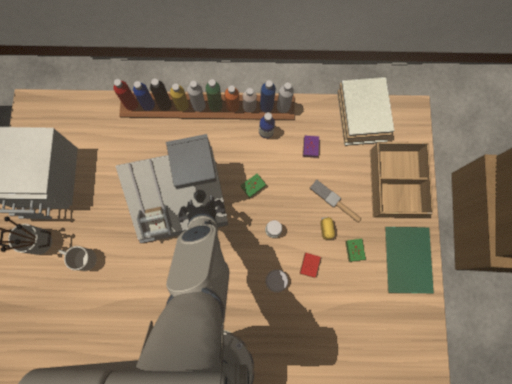

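```bash
python3 - <<'E'
from h import *
np.set_printoptions(precision=1,suppress=True)
p=U(); o,Rz,Rd=frame(p)
g=lambda t,v,x0,y0:(proj(t,o+Rd@np.array(v))+.5-[x0,y0])*7
for z in(0,.014,.034,.048,.055): print(z,g("t7",[p[4],p[5],z],150,150),g("s7",[p[4],p[5],z],210,110))
for t,x0,y0,x1,y1 in(("t7",180,175,220,215),("s7",230,145,270,185)):
    im=cv2.imread(f"pics/{t}.png")[y0:y1,x0:x1].astype(float)/255
    im=(np.clip(im**.4,0,1)*255).astype(np.uint8)
    cv2.imwrite(f"pics/z_{t}.png",cv2.resize(im,None,fx=14,fy=14,interpolation=cv2.INTER_CUBIC))
E
```

```text
0 [[357.9 307.2]] [[310.8 413.7]]
0.014 [[358.5 318.9]] [[291.7 393.5]]
0.034 [[359.4 336.1]] [[263.8 364.2]]
0.048 [[360.  348.4]] [[244.  343.3]]
0.055 [[360.3 354.7]] [[234.  332.7]]
```

View pics/z_t7.png

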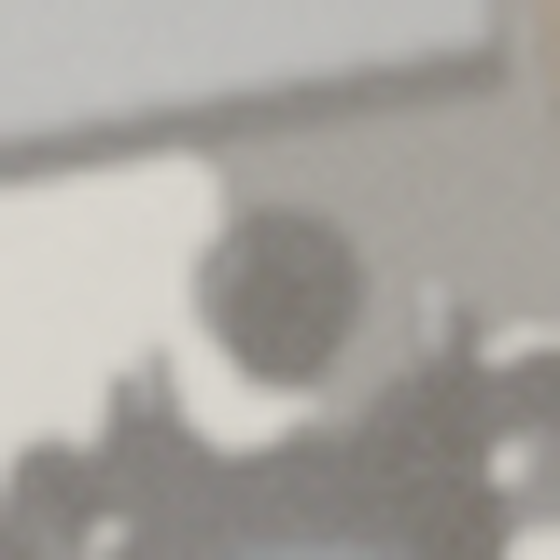

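View pics/z_s7.png

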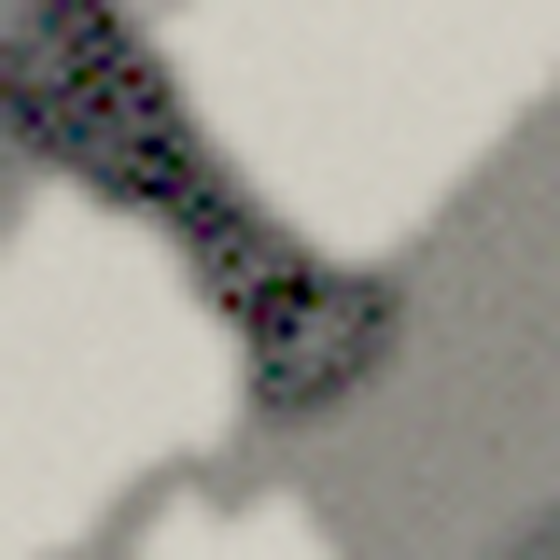

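```bash
python3 - <<'E'
from h import *
np.set_printoptions(precision=2,suppress=True)
p=U(); o,Rz,Rd=frame(p); ky=p[5]+.0012
bot.dwell(.1); f0=W()
for h in(.05,.04,.035,.031):
    bot.servo_line(o+Rd@[p[4],ky,h],velocity=.04); print(h,Rd.T@(W()-f0))
    if (Rd.T@(W()-f0))[2]>4: break
for w in(.04,.036,.034,.032,.031,.030,.029,.028):
    hand.move_gripper(w,20); f=Rd.T@(W()-f0); t=get_obs(); print(w,t["gripper_width"],f,t["time_s"])
    if abs(f[1])>2.5: break
E
```

```text
0.05 [ 0.71 -1.04  0.41]
0.04 [-0.67  0.94 -0.36]
0.035 [ 0.2  -0.35  0.53]
0.031 [-0.07 -0.3  -0.01]
0.04 0.03969065601776079 [-0.58 -0.78  1.06] 25.575
0.036 0.036197454342617126 [ 0.49 -0.38  0.88] 25.7917
0.034 0.03389183024267638 [0.42 0.21 0.98] 26.0083
0.032 0.032300316901454004 [-0.13 -0.39  1.23] 26.225
0.031 0.031138501018775206 [0.33 3.56 2.66] 26.4417
```

```bash
python3 - <<'E'
from h import *
np.set_printoptions(precision=2,suppress=True)
p=U(); o,Rz,Rd=frame(p); ky=p[5]+.0012+.0024
hand.move_gripper(.034,20); bot.dwell(.05); f0=W()
bot.servo_line(o+Rd@[p[4],ky,.031],velocity=.02); print(Rd.T@(W()-f0))
for w in(.031,.029,.028,.027,.0265):
    hand.move_gripper(w,20); f=Rd.T@(W()-f0); t=get_obs(); print(w,t["gripper_width"],f,t["time_s"])
    if abs(f[1])>2.5: break
E
```

```text
[-0.53  0.47  0.77]
0.031 0.031169420521777468 [-0.73  0.6   0.85] 27.1917
0.029 0.02913559068792157 [-0.21  1.21  0.2 ] 27.4083
0.028 0.027961316161331403 [-0.3   0.93 -0.06] 27.625
0.027 0.027027857851009102 [-0.14  1.28  0.62] 27.8417
0.0265 0.026545074718700816 [0.46 3.7  2.02] 28.0583
```

```bash
python3 - <<'E'
from h import *
np.set_printoptions(precision=2,suppress=True)
p=U(); o,Rz,Rd=frame(p); ky=p[5]+.0039
hand.move_gripper(.034,20); bot.dwell(.05); f0=W()
bot.servo_line(o+Rd@[p[4],ky,.031],velocity=.02)
bot.dwell(.1); f0=np.mean([W() for _ in range(3)],0)
hand.move_gripper(.015,45); t=get_obs(); print(t["gripper_width"],Rd.T@(W()-f0),Rd.T@(t["position"]-o),t["time_s"])
bot.dwell(.1); print(Rd.T@(W()-f0)); np.savez("k.npz",f0=f0,ky=ky)
E
```

```text
0.024069385923391973 [0.46 0.26 6.44] [ 0.11 -0.08  0.03] 28.9333
[0.65 1.41 5.82]
```

```bash
python3 - <<'E'
from h import *
np.set_printoptions(precision=2,suppress=True)
p=U(); o,Rz,Rd=frame(p); k=np.load("k.npz"); f0=k["f0"]; ky=float(k["ky"])
d=0; prev=None
while d<.027:
    d+=.001 if d<.009 else .0007
    bot.servo_line(o+Rd@[p[4],ky,.031+d],velocity=.02)
    bot.dwell(.03)
    fs=Rd.T@(np.mean([W() for _ in range(2)],0)-f0); t=get_obs()
    print(round(d*1e3,1),fs,round(t["gripper_width"]*1e3,2),round((Rd.T@(t["position"]-o))[2]*1e3,2),round(t["time_s"],2))
    if fs[2]<-12.5: break
np.save("d.npy",d)
E
```

```text
1.0 [-0.21  2.9  -3.72] 24.43 31.93 29.32
2.0 [-0.07  3.48 -4.49] 24.28 32.94 29.6
3.0 [ 0.24  4.02 -4.84] 24.12 34.0 29.88
4.0 [ 0.13  3.58 -4.88] 24.44 34.99 30.17
5.0 [ 0.58  3.32 -5.53] 24.32 35.98 30.45
6.0 [-0.04  4.47 -6.19] 23.88 36.97 30.73
7.0 [ 0.22  3.49 -6.18] 24.18 37.95 31.02
8.0 [ 0.57  3.25 -7.35] 24.01 38.94 31.3
9.0 [ 0.35  3.45 -7.5 ] 24.43 39.92 31.58
9.7 [-0.38  3.23 -8.79] 24.35 40.61 31.87
10.4 [ 0.42  4.07 -7.18] 23.94 41.31 32.15
11.1 [ 0.68  3.98 -9.07] 24.26 42.0 32.43
11.8 [ 0.82  4.36 -8.9 ] 24.01 42.67 32.72
12.5 [ 1.    2.97 -7.39] 24.5 43.36 33.0
13.2 [ 0.04  3.46 -9.86] 24.4 44.07 33.28
13.9 [  0.24   3.78 -10.44] 24.18 44.74 33.57
14.6 [ 0.43  2.97 -9.95] 24.37 45.44 33.85
15.3 [-0.08  2.96 -9.97] 23.93 46.13 34.13
16.0 [  0.61   2.44 -13.66] 24.29 46.69 34.42
```

```bash
python3 - <<'E'
from h import *
np.set_printoptions(precision=2,suppress=True)
p=U(); o,Rz,Rd=frame(p); k=np.load("k.npz"); f0=k["f0"]; ky=float(k["ky"])
F=lambda n=4:Rd.T@(np.mean([(bot.dwell(.02),W())[1] for _ in range(n)],0)-f0)
print(F())
bot.servo_line(o+Rd@[p[4],ky,.031+.0163],velocity=.01); f=F(); print(.0163,f)
if f[2]>-14:
    bot.servo_line(o+Rd@[p[4],ky,.031+.0166],velocity=.01); f=F(); print(.0166,f)
t=get_obs(); print((Rd.T@(t["position"]-o))[2]*1e3,t["gripper_width"],t["time_s"])
snap("top","t8");snap("side","s8");crop("s8",190,80,320,225,5)
bot.dwell(.4); print(F(),get_obs()["time_s"])
E
```

```text
[ -0.17   3.16 -14.24]
0.0163 [ -0.73   2.91 -18.02]
46.86679110472729 0.023941442483507668 34.8
[ -0.8    2.89 -17.94] 35.3667
```

View pics/s8_c190_80.png

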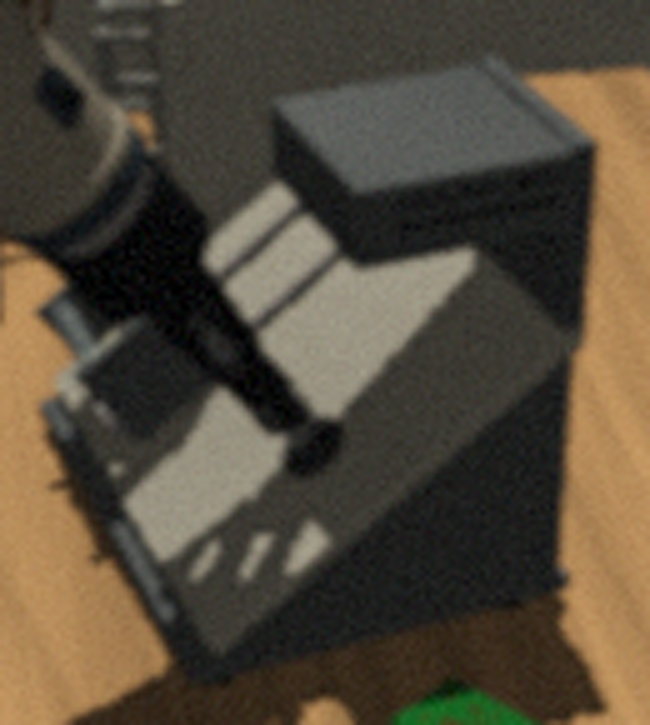

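```bash
python3 - <<'E'
from h import *
np.set_printoptions(precision=2,suppress=True)
p=U(); o,Rz,Rd=frame(p); k=np.load("k.npz"); f0=k["f0"]; ky=float(k["ky"])
F=lambda n=3:Rd.T@(np.mean([(bot.dwell(.02),W())[1] for _ in range(n)],0)-f0)
for d in(.012,.008,.004,.002,.001,.0003,-.0003,-.0008,-.0013):
    bot.servo_line(o+Rd@[p[4],ky,.031+d],velocity=.012); f=F(); print(d,f)
    if f[2]>4: break
t=get_obs(); print((Rd.T@(t["position"]-o))[2]*1e3,t["gripper_width"],t["time_s"])
snap("side","s9");crop("s9",190,80,320,225,5)
E
```

```text
0.012 [-0.76  2.96 -8.62]
0.008 [-2.21  3.82 -7.11]
0.004 [-3.15  5.22 -5.16]
0.002 [-3.35  5.01 -4.2 ]
0.001 [-2.49  5.33 -4.  ]
0.0003 [-3.12  5.15  2.15]
-0.0003 [-3.24  5.39 15.5 ]
31.492157864411514 0.024021742121023707 38.2583
```

```bash
python3 - <<'E'
from h import *
np.set_printoptions(precision=2,suppress=True)
p=U(); o,Rz,Rd=frame(p); k=np.load("k.npz"); f0=k["f0"]; ky=float(k["ky"])
F=lambda n=3:Rd.T@(np.mean([(bot.dwell(.02),W())[1] for _ in range(n)],0)-f0)
bot.servo_line(o+Rd@[p[4],ky,.031],velocity=.012); print(F())
for w in (.028,.034,.055): hand.move_gripper(w,20); print(F(),get_obs()["gripper_width"])
bot.servo_line(o+Rd@[p[4],ky,.08],velocity=.06)
bot.servo_line(o+Rd@[.08,ky,.20],velocity=.12)
bot.servo_line(get_obs()["position"]+np.array([-.12,0,.12]),velocity=.15)
bot.goto_joints([-.9,-.15,2.0,0.47,.8,.88])
print(get_obs()["time_s"],get_obs()["position"])
snap("top","t10");snap("side","s10")
crop("t10",100,120,240,250,5.5);crop("s10",190,80,320,225,5)
E
```

```text
[-3.38  5.09  8.54]
[ 0.39 -0.52 -0.93] 0.02766003681906218
[ 0.25 -0.16 -0.2 ] 0.03395762532811413
[ 0.75 -0.23 -0.8 ] 0.05491376782963992
44.4583 [ 0.42 -0.35  0.4 ]
```

View pics/t10_c100_120.png

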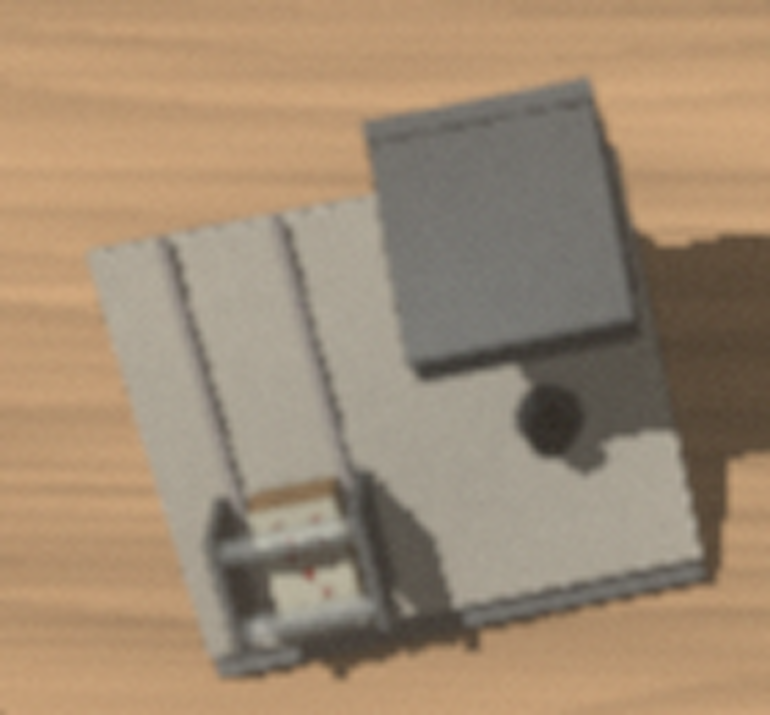

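View pics/s10_c190_80.png

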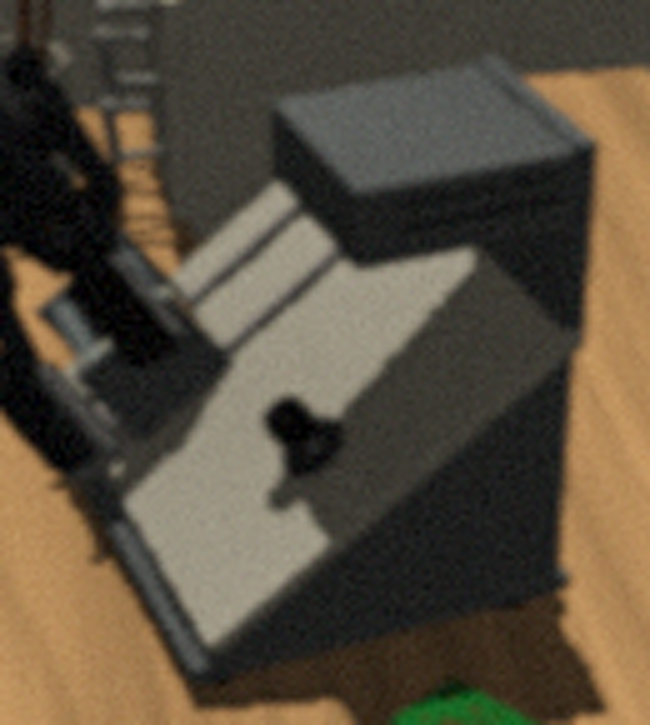

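View pics/t10.png

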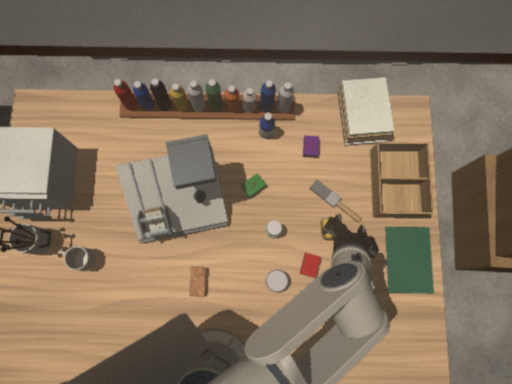

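```bash
python3 - <<'E'
from h import *
print(W(),get_obs()["time_s"]); hand_in()
E
```

```text
[-0.37792975  0.28669977 -0.72498251] 44.5583
the job is handed in; nothing more can be done
```

The job is done and was handed in at 44.6 s; no verdict was reported.

- **Panel:** I set the white wooden panel down flat in the slide at about 6 N, then backed off to near zero before letting go. It slid under the tubes. The last top picture shows its uphill edge level with the ends of the cheeks, which is where a panel resting on the stop would be.
- **Knob:** I pulled it out along its axis and felt a firm end stop about 15.5 mm out. The force there rose from about 10 N to 18 N within a millimetre. I held it at the stop for about 0.9 s, then eased it back until it pressed against home, and only then let go. The push at home peaked at about 15 N along the axis.
- **Last checks:** The knob looks home. The unit's edges are at the same pixels as at the start, and the jar is where it was. The tape was partly hidden by the arm in the last top picture, but the arm was about 0.4 m up and never came near it. The wrist force reads about zero.

**Disagreements:** The two cameras differed by 2–4 mm on the slide and the knob. I corrected this by looking again over the slide, and by feel at the knob, 2.7 mm sideways. The pull at the stop came close to the 20 N limit, but I saw no movement of the unit. No lamp indicator was visible to confirm that the unit had started.

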